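# Weigh the vial carrier on the sprung hook balance

## Task

Hang the vial carrier by its lifting bar on the sprung hook of the balance, easing its weight onto the hook so gently that the hook neither drops, springs back nor bounces when you let go, and without knocking the balance or pulling the hook down to its bottom stop. Once the released carrier has stopped bobbing and swinging, press the key on the readout console fully down to take the reading. Leave the carrier hanging there at rest, keep it upright throughout, and do not disturb the other things on the bench.

Things in the scene. Friction and masses are not known exactly. Their poses are not given: they have to be found in the camera images.
- carrier: Vial carrier to weigh: aluminium tray 64 x 104 mm with six capped vials fixed in it (tops 62 mm up) and a steel frame: uprights at y = +-47 mm join a level bar along y (see carrier_bar), with an upright tab on its middle (see carrier_tab). 175 mm high, same both ways round. Mass differs each time, 0.12 to 0.48 kg. Origin: centre of the underside; z up.
- carrier_bar (a point): Middle of the underside of the carrier's lifting bar, which is to rest on the hook: 115 mm above the carrier's underside. The bar is 8 mm thick in x and in z. The window below it, open along x, is 53 mm high and 88 mm wide. Axes as the carrier.
- carrier_tab (a point): Gripping point in the middle of the carrier's steel tab, 162 mm above the carrier's underside. The tab is 12 mm thick in x (fingers close along the carrier's x), 30 mm wide in y and reaches from 123 to 175 mm above the underside. Axes as the carrier.
- balance: Sprung hook balance, fixed to the bench: white base plate 225 x 150 mm, 10 mm thick, and a white column 55 x 70 mm, 280 mm high. The hook sticks out of the column's slotted front towards the balance's own -x. Origin: under the column, on the bench; z up. The plate runs from x = -155 to +70 mm, the column's front face is at x = -13 mm.
- hook_seat (a point): Where the carrier's bar should rest, on top of the hook's prong; moves with the hook, 250 mm above the bench unloaded. Axes as the balance. The prong, 8 x 8 mm, runs along x: 28 mm on towards -x, ending there in a tip 6 mm thick and upturned 18 mm above the prong's top; 77 mm towards the column, up to a slide block 9 mm above the prong's top.
- balance_hook (a joint): How far the sprung hook has dipped (m): 0 unloaded at its top stop, 0.115 at the bottom stop. It begins to dip at 0.3 N of downward load, then gives way 20 mm per newton (50 N/m), lightly damped: an unsettled load of this size bobs for one to four seconds. It is delicate: it should never be made to move faster than 70 mm/s, in either direction.
- console: Readout console fixed to the bench, grey box 90 x 120 x 40 mm with a dark display on the far half (+x) of its top and one round key on the near half. Origin: centre of the underside.
- key_top (a point): Middle of the top of the console's round key (26 mm across).
- key (a joint): Travel of the sprung key (m): 0 up, 0.006 fully down (about 5 N); it springs back up.
- rack: Bystander: empty white vial rack 85 x 110 x 35 mm, loose. Origin under its centre.
- vial_a: Bystander: loose capped vial 28 mm across, 60 mm high. Origin under its centre.
- vial_b: Bystander: another loose capped vial, the same. Origin under its centre.
Not all that is in view belongs to the job. Leave any turquoise look-alike of the carrier alone.

How it is judged:
By the outcome, as a careful person would: the job done as asked, in the order asked, and still so for the second after the job is handed in, with the robot touching nothing.
It also fails if it takes over 72 s, if anything falls off the work surface, if the arm or the gripper's body presses on something with over 40 N, if the wrist force passes 120 N, or if a joint passes its speed limit or range.

## Robot

A 6-joint arm with a two-finger parallel gripper is mounted at the origin on the work surface. World frame = base frame: x ahead of the robot, y to its left, z up, the work surface at z = 0. Lengths are in mm, angles in rad, forces in N, time in s.
With the tool pointing down it reaches from about 275 to 1000 mm from the base axis. Payload 8.4 kg.
Tool frame: the origin (TCP) lies between the finger pads; the fingertips stand 8 mm ahead of it and the grasp point (between the pads) lies 11 mm behind it (tcp_to_tips is the distance from the TCP to the fingertips, in mm); z points along the fingers, y is the line along which they close (so a half turn about z gives the same grasp; the last joint's range is limited). The gripper opens to 85 mm and grips with 20 to 120 N. Pads are 22 mm wide; open, the fingers measure 114 mm over their backs; the gripper's body (76 mm by 85 mm) begins 54 mm behind the grasp point. The pads swing forward as they close: fully open they stand 13 mm farther back than shut.
Start: joints at [1.347, 0.353, 1.633, -0, 1.155, -0.002], TCP at [137.489, 609.692, 239.281] pointing down, gripper open.
Joint ranges: [-2.63, 2.63], [-0.92, 2.1], [0.06, 2.66], [-1.3, 4.44], [0, 2.69], [-3.02, 3.02]. Speed limits (rad/s): [2.22, 2.22, 2.79, 3.14, 3.14, 3.14].

## Interface

Orientations are given as [roll, pitch, yaw] about the fixed x, y, z axes, in that order (R = Rz(yaw) Ry(pitch) Rx(roll)).
In Python, from rig import * gives the robot as it stands.
- The arm moves only by the tool step_arm, never from a script. Its argument "motion" is a list of rows, each an object with "claw": the finger opening in mm, from 0 to 85.4; "delta_pos": the shift along the tool's x, y, z in mm, a list of three; "turn": the turn about the tool's z in rad. In form: [{"claw": claw, "delta_pos": [dx, dy, dz], "turn": turn}, ...]. A call has 1 to 8 rows; each row shifts and turns the commanded pose from where the row before left it, along the tool's axes as they then stand; what a row does not reach is not made up. A row lasts 1/12 s, in which the tool goes at most 41.7 mm and 7.16 degrees, less where a joint would pass 70% of its speed; a pose out of reach is approached as far as the arm can. A call is refused whole if a number of a shift passes 41.7 or a number of a turn 0.125, either way. A call with a gripper value outside its range is refused whole. The fingers move at their own pace and stop on an object; "force" is the grip in N (left out, the last holds). Time passes only in rows, so rows that do not move let the fingers close. It gives the time, the measured TCP pose, the force, the opening and the grip force at its end, in the units of the state.
- sense(): the state, without advancing time (a new reading comes with each control period).
- grab_frame(name): name is "scene" or "top"; returns a dict with "img" (400x640x3 uint8, red, green, blue), "vertical_fov" (degrees; the focal length in pixels is half the picture's height over the tangent of half this angle, whatever the lens; pixels are square), "cx", "cy" (the principal point, pixels), "D" ([k1, k2, p1, p2, k3] as OpenCV has them; the pictures are not rectified), "R" (3x3) and "t" (3): a world point X has camera coordinates R X + t. Camera axes: x right, y down, z forward; pixel columns grow to the right and rows downward; lengths in mm; the calibration is good to about 2 mm. A picture is of the moment at which its call begins. There is no depth.
- sign_off(): hands the job in; it is judged then, once.
The state is a dict: "clock": time; "qpos": joint angles; "qvel": joint speeds; "joint_efforts": joint torques, N m; "eef_pos": TCP position; "tcp_rot": TCP orientation; "contact_force": force on the tool from outside, world axes, zero at the start; "wrist_torque": the same for the moment, N m; "opening": opening from 0.0 (shut) to 1.0 (fully open); "grasp_force": force on a finger pad.
Only numpy, scipy, OpenCV 4.12 (cv2) and the standard library are available. Lean on these libraries where they do the work, as an engineer would, in place of code of your own. Each camera call takes 0.05 s, during which the arm holds its last target. There are 200 camera calls.

## Working session

There is one attempt and no reset: what is moved stays moved. The work goes in short steps, Python scripts to look and compute and a tool call to move; the robot and the scene stay as the last step left them, time stands still between calls to the robot, and variables do not carry over. Pictures are saved under pics/ and viewed, at most 11 in all, crops included, and the job is handed in when it is done.

Besides the shell and the picture viewer there is one more tool, called after "Call:" as name(argument=value, ...) on one line, values as JSON. step_arm: Moves the arm, as the interface text tells. Its arguments: {"type":"object","properties":{"motion":{"type":"array","items":{"type":"object","properties":{"claw":{"type":"number"},"delta_pos":{"type":"array","items":{"type":"number"}},"turn":{"type":"number"}}}},"force":{"type":"number"}},"required":["motion"]}

```bash
mkdir -p pics; ls
python3 - <<'E'
from rig import *
import cv2,numpy as np
s=sense();print(s)
for n in ("scene","top"):
    f=grab_frame(n);cv2.imwrite(f"pics/{n}0.png",f["img"][:,:,::-1]);np.save(f"pics/{n}0.npy",f,allow_pickle=True)
    print(n,{k:np.round(np.array(v),3).tolist() for k,v in f.items() if k!="img"}, 'campos',(-np.array(f["R"]).T@np.array(f["t"])).round(1))
E
```

```text
pics
{'clock': 0.0, 'qpos': array([ 1.34658791e+00,  3.53659958e-01,  1.63411717e+00, -6.90198960e-06,
        1.15518857e+00, -2.38372928e-03]), 'qvel': array([-0.00035141, -0.00039307,  0.00128118,  0.00123389,  0.00162325,
        0.00118094]), 'joint_efforts': array([ 1.26798572e-03, -6.05269575e+01, -3.42061508e+01,  6.07464312e-05,
        9.59143013e-03, -8.84466772e-06]), 'eef_pos': array([137.39789399, 609.24717412, 238.56155206]), 'tcp_rot': array([-3.14021960e+00,  3.03761996e-06,  2.91977075e+00]), 'contact_force': array([-0.10145646,  0.53417684,  0.3800367 ]), 'wrist_torque': array([-0.03332119, -0.01299089,  0.01372745]), 'grasp_force': 0.0, 'opening': 1.003198437156307}
scene {'vertical_fov': 46.637, 'cx': 321.42, 'cy': 204.672, 'D': [-0.099, 0.0, 0.0, 0.0, 0.0], 'R': [[0.649, 0.761, -0.01], [0.429, -0.377, -0.821], [-0.628, 0.528, -0.571]], 't': [-221.501, -144.188, 1600.735]} campos [1211.5 -730.7  794.1]
top {'vertical_fov': 55.184, 'cx': 318.914, 'cy': 199.842, 'D': [-0.047, 0.0, 0.0, 0.0, 0.0], 'R': [[-0.001, -0.999, -0.038], [-0.999, 0.003, -0.042], [0.042, 0.038, -0.998]], 't': [-125.466, 523.823, 1010.191]} campos [ 481.1 -165.7 1025.5]
```

View pics/scene0.png

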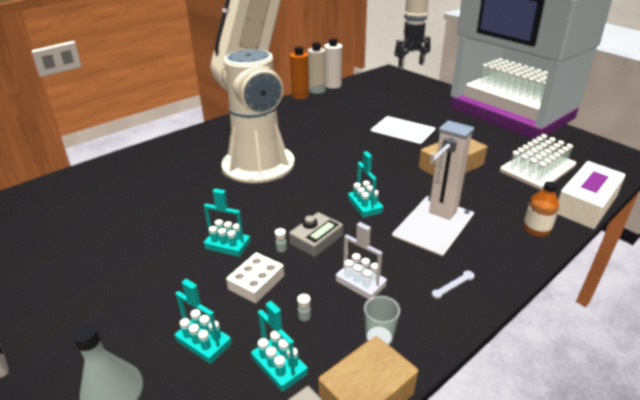

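View pics/top0.png

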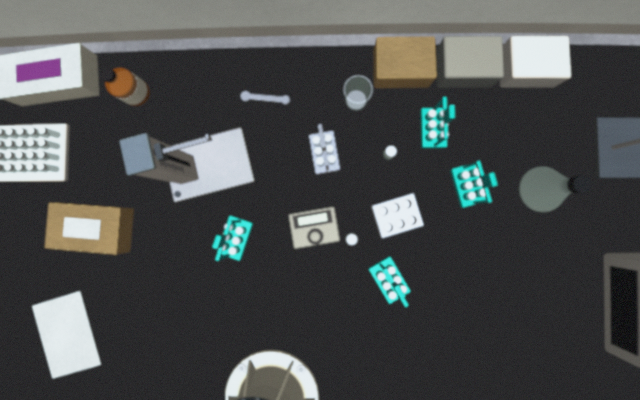

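Scene view: the arm is at the top and the balance column is at (450,170), with its hook near (440,152). The console is at (317,232), the grey steel carrier at (361,262), the rack at (255,277), and the loose vials at (281,240) and (304,307). In the top view the carrier is at (324,150), the balance plate at (212,163), the hook at (190,143) and the key at (316,237).

Candidates for the carrier, in top-view pixels:
- grey/aluminium one at (324,150)
- turquoise ones at (233,238), (436,125), (472,185) and (390,282)

By the description I choose the grey one at (324,150).

```bash
cat > h.py <<'E'
import cv2,numpy as np
def K(f):
    F=f["img"].shape[0]/2/np.tan(np.radians(f["vertical_fov"])/2)
    return np.array([[F,0,f["cx"]],[0,F,f["cy"]],[0,0,1]])
def ray(f,uv):
    n=cv2.undistortPoints(np.array([[uv]],float),K(f),np.array(f["D"],float))[0,0]
    R=np.array(f["R"]);d=R.T@np.array([n[0],n[1],1]);return -R.T@np.array(f["t"]),d/np.linalg.norm(d)
def onz(f,uv,z):
    o,d=ray(f,uv);return o+d*(z-o[2])/d[2]
def tri(f,a,g,b):
    o,d=ray(f,a);p,e=ray(g,b)
    s=np.linalg.lstsq(np.c_[d,-e],p-o,rcond=None)[0]
    A,B=o+d*s[0],p+e*s[1];return (A+B)/2,np.linalg.norm(A-B)
def proj(f,X):
    return cv2.projectPoints(np.array(X,float).reshape(-1,3),cv2.Rodrigues(np.array(f["R"]))[0],np.array(f["t"],float),K(f),np.array(f["D"],float))[0][:,0]
def load(n): return np.load(f"pics/{n}.npy",allow_pickle=True).item()
def crop(f,x,y,w,h,k): return cv2.resize(f["img"][y:y+h,x:x+w,::-1],None,fx=k,fy=k,interpolation=cv2.INTER_CUBIC)
E
python3 - <<'E'
from h import *
s,t=load("scene0"),load("top0")
cs=[crop(s,330,218,66,50*3//2,6)[:450,:396],crop(t,300,115,66,75,6),]
bs=[crop(s,385,115,100,0+75*1,4),crop(t,115,120,100,75,4)]
im=np.zeros((600,800,3),np.uint8)
a=[crop(s,330,220,66,80,4.5),crop(t,295,115,66,80,4.5)]
im[:360,:297]=a[0];im[:360,300:597]=a[1]
b=[crop(s,415,115,66,80,3),crop(t,115,120,145,90,2.6)]
im[:240,600:798]=b[0]; im[364:598,0:377]=b[1]
c=[crop(t,285,200,60,55,4),crop(s,390,190,95,70,2)]
im[364:584,380:620]=c[0];im[250:390,605:795]=c[1]
cv2.imwrite("pics/c1.png",im)
E
```

```text
(no output)
```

View pics/c1.png

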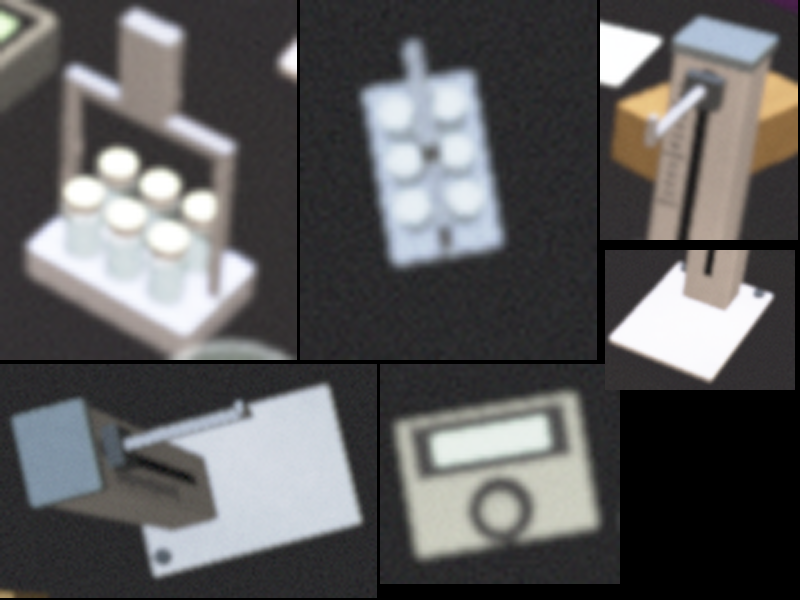

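The crops confirm the choice: the carrier is grey steel with white caps. In the top crop the tab top is at (412,46) and the tray corners are (361,88), (474,70), (503,246) and (392,267). The hook tip is at (240,404) and the key ring at (501,510). In the scene crop the tab top is at (153,25) and the tip at (651,118).

Run:
```python
from h import *
s,t=load("scene0"),load("top0")
P=lambda x,y,ox,oy,k,px,py:((x-px+.5)/k-.5+ox,(y-py+.5)/k-.5+oy)
ct=lambda x,y:P(x,y,295,115,4.5,300,0); cs=lambda x,y:P(x,y,330,220,4.5,0,0)
bt=lambda x,y:P(x,y,115,120,2.6,0,364); bs=lambda x,y:P(x,y,415,115,3,600,0)
kt=lambda x,y:P(x,y,285,200,4,380,364)
np.set_printoptions(precision=1,suppress=True)
print("tabtop",tri(s,cs(153,25),t,ct(412,46)))
for z in (10,15,20):
    c=np.array([onz(t,ct(*p),z) for p in((361,88),(474,70),(503,246),(392,267))])
    d=c[1]-c[0],c[2]-c[1],c[3]-c[2],c[0]-c[3]
    print("tray",z,c.mean(0),[np.linalg.norm(q) for q in d],[np.degrees(np.arctan2(q[1],q[0])) for q in d])
print("bar ends")
print("tip",tri(s,bs(651,118),t,bt(240,404)))
c=np.array([onz(t,bt(*p),280) for p in((12,416),(83,399),(101,492),(30,508))])
print("col",c.mean(0),[np.linalg.norm(np.roll(c,-1,0)[i]-c[i]) for i in range(4)],[np.degrees(np.arctan2(*(np.roll(c,-1,0)[i]-c[i])[1::-1])) for i in range(4)])
c=np.array([onz(t,bt(*p),10) for p in((330,383),(361,522),(155,577))])
d=np.diff(c,axis=0);print("plate",c,[np.linalg.norm(q) for q in d],[np.degrees(np.arctan2(q[1],q[0])) for q in d])
c=np.array([onz(t,kt(*p),40) for p in((394,420),(577,391),(602,528),(416,559))])
d=np.roll(c,-1,0)-c
print("console",c.mean(0),[np.linalg.norm(q) for q in d],[np.degrees(np.arctan2(q[1],q[0])) for q in d]);print("key",onz(t,kt(501,510),46))
# prong
print("prong z",tri(s,bs(656,131),t,bt(240,410)),onz(t,bt(128,443),250),onz(t,bt(236,413),250))
```

```text
tabtop (array([ 673. , -145. ,  192.2]), np.float64(25.138824862935152))
tray 10 [ 651.9 -140.6   10. ] [np.float64(68.1484596390406), np.float64(106.73446360621449), np.float64(66.86133338988742), np.float64(108.90405911765805)] [np.float64(-81.40875214074819), np.float64(-170.9562874648043), np.float64(100.43518265188752), np.float64(9.730157128102634)]
tray 15 [ 651.  -140.7   15. ] [np.float64(67.81292435241397), np.float64(106.208946536148), np.float64(66.53213538919833), np.float64(108.36785984207074)] [np.float64(-81.40875214074819), np.float64(-170.9562874648043), np.float64(100.43518265188757), np.float64(9.730157128102643)]
tray 20 [ 650.2 -140.9   20. ] [np.float64(67.47738906578738), np.float64(105.6834294660816), np.float64(66.20293738850924), np.float64(107.83166056648344)] [np.float64(-81.40875214074818), np.float64(-170.9562874648043), np.float64(100.43518265188754), np.float64(9.73015712810264)]
bar ends
tip (array([644.4,  90. , 266.7]), np.float64(2.5250983229187227))
col [605.8 232.2 280. ] [np.float64(58.81937279433624), np.float64(74.6823542875717), np.float64(58.275910072180714), np.float64(74.32000117199792)] [np.float64(-77.82264239692745), np.float64(-167.50236879934687), np.float64(101.81612093922197), np.float64(12.919078306730622)]
plate [[721.7  82.6  10. ]
 [576.1  48.9  10. ]
 [519.9 266.2  10. ]] [np.float64(149.47231618367428), np.float64(224.49185416602748)] [np.float64(-166.94659939661992), np.float64(104.50624623530746)]
console [ 451.7 -114.8   40. ] [np.float64(119.62702304538301), np.float64(89.29049530010393), np.float64(121.28825243385563), np.float64(90.60419953668254)] [np.float64(-81.12472995572328), np.float64(-169.83206066944274), np.float64(99.50626408857106), np.float64(9.103221155836769)]
key [ 429.2 -117.6   46. ]
prong z (array([644.2,  96.5, 251.9]), np.float64(1.3529706556570795)) [618.6 188.3 250. ] [641.7  99.9 250. ]
```

Run:
```python
from h import *
s,t=load("scene0"),load("top0")
P=lambda x,y,ox,oy,k,px,py:((x-px+.5)/k-.5+ox,(y-py+.5)/k-.5+oy)
ct=lambda x,y:P(x,y,295,115,4.5,300,0); cs=lambda x,y:P(x,y,330,220,4.5,0,0)
np.set_printoptions(precision=1,suppress=True)
print("bar far end",tri(s,cs(230,150),t,ct(412,42)))
print("tab on175",onz(s,cs(153,25),175),"bar ends",onz(s,cs(230,150),123),onz(s,cs(76,69),123))
# predicted
c=np.array([651,-140.7,0]);a=np.radians(9.7);l=np.array([np.cos(a),np.sin(a),0])
for n,X in (("tabtop",c+[0,0,175]),("barfar",c+l*51+[0,0,123]),("barnear",c-l*51+[0,0,123])):
    u,v=proj(t,X)[0];w,z=proj(s,X)[0];print(n,"top crop",(u-294.5)*4.5-.5+300,(v-114.5)*4.5-.5,"scene crop",(w-329.5)*4.5-.5,(z-219.5)*4.5-.5)
# vial centroids by triangulating caps (top z 62): list top crop
for p in((398,110),(452,103),(403,161),(457,153),(411,208),(463,199)): print(onz(t,ct(*p),62))
for p in((118,163),(84,193),(160,185),(125,215),(201,208),(168,239)): print(onz(s,cs(*p),62))
```

```text
bar far end (array([ 700.4, -132.6,  121.9]), np.float64(0.3498676598321045))
tab on175 [ 651.7 -140.4  175. ] bar ends [ 701.3 -133.4  123. ] [ 605.1 -146.8  123. ]
tabtop top crop 424.2873081530549 114.00291201552938 scene crop 151.50742089629858 24.6275674731735
barfar top crop 410.8179345568679 39.66257898237276 scene crop 231.72094199776137 148.77867196597504
barnear top crop 443.7184603603159 227.93699482289983 scene crop 66.62381721115798 67.05913801837096
[ 676.  -122.5   62. ]
[ 679.7 -153.    62. ]
[ 646.9 -125.3   62. ]
[ 651.2 -155.8   62. ]
[ 620.2 -129.8   62. ]
[ 625.1 -159.1   62. ]
[ 623.1 -131.3   62. ]
[ 628.5 -161.1   62. ]
[ 650.1 -126.9   62. ]
[ 654.7 -156.7   62. ]
[ 676.7 -123.5   62. ]
[ 682.  -152.8   62. ]
```

Both views agree. The carrier is at (651.5, -140.5), the bar's far end triangulates to 122 mm high (123 expected), and its long axis lies at about 8.7°. The hook seat is at about (637.5, 117), with the balance +x axis at about 103.3°. I'm moving above the carrier.

Call:
step_arm(motion=[{"claw":85,"delta_pos":[-27.8,-25.7,-1],"turn":0},{"claw":85,"delta_pos":[-27.8,-25.7,-1],"turn":0},{"claw":85,"delta_pos":[-27.8,-25.7,-1],"turn":0},{"claw":85,"delta_pos":[-27.8,-25.7,-1],"turn":0},{"claw":85,"delta_pos":[-27.8,-25.7,-1],"turn":0},{"claw":85,"delta_pos":[-27.8,-25.7,-1],"turn":0},{"claw":85,"delta_pos":[-27.8,-25.7,-1],"turn":0},{"claw":85,"delta_pos":[-27.8,-25.7,-1],"turn":0}], force=40)

```text
clock: 0.77
eef_pos: [309.7, 358.4, 247.2]
tcp_rot: [-3.141, -0.0, 2.92]
contact_force: [0.2, -0.2, -0.1]
opening: 0.995
grasp_force: 0.0
```

Call:
step_arm(motion=[{"claw":85,"delta_pos":[-27.8,-25.7,0],"turn":0},{"claw":85,"delta_pos":[-27.8,-25.7,0],"turn":0},{"claw":85,"delta_pos":[-27.8,-25.7,0],"turn":0},{"claw":85,"delta_pos":[-27.8,-25.7,0],"turn":0},{"claw":85,"delta_pos":[-27.8,-25.7,0],"turn":0},{"claw":85,"delta_pos":[-27.8,-25.7,0],"turn":0},{"claw":85,"delta_pos":[-27.8,-25.7,0],"turn":0},{"claw":85,"delta_pos":[-27.8,-25.7,0],"turn":0}])

```text
clock: 1.43
eef_pos: [481.5, 108.9, 247.2]
tcp_rot: [-3.142, -0.0, 2.92]
contact_force: [0.5, 1.7, 0.3]
opening: 1.0
grasp_force: 0.0
```

Call:
step_arm(motion=[{"claw":85,"delta_pos":[-27.8,-25.7,0],"turn":0},{"claw":85,"delta_pos":[-27.8,-25.7,0],"turn":0},{"claw":85,"delta_pos":[-27.8,-25.7,0],"turn":0},{"claw":85,"delta_pos":[-27.8,-25.7,0],"turn":0},{"claw":85,"delta_pos":[-27.8,-25.7,0],"turn":0},{"claw":85,"delta_pos":[0,0,0],"turn":-0.124},{"claw":85,"delta_pos":[0,0,0],"turn":-0.124},{"claw":85,"delta_pos":[0,0,0],"turn":-0.124}])

```text
clock: 2.1
eef_pos: [588.2, -46.1, 246.6]
tcp_rot: [3.141, -0.001, -2.987]
contact_force: [1.1, 0.2, 0.1]
opening: 0.995
grasp_force: 0.0
```

Call:
step_arm(motion=[{"claw":85,"delta_pos":[-12,-25.75,0],"turn":0},{"claw":85,"delta_pos":[-12,-25.75,0],"turn":0},{"claw":85,"delta_pos":[-12,-25.75,0],"turn":0},{"claw":85,"delta_pos":[-12,-25.75,0],"turn":0},{"claw":85,"delta_pos":[0,0,20],"turn":0},{"claw":85,"delta_pos":[0,0,20],"turn":0},{"claw":85,"delta_pos":[0,0,5],"turn":0},{"claw":85,"delta_pos":[0,0,0],"turn":0}])

```text
clock: 2.77
eef_pos: [649.7, -139.6, 200.1]
tcp_rot: [3.14, -0.004, -2.992]
contact_force: [0.1, 0.4, 0.0]
opening: 0.998
grasp_force: 0.0
```

```bash
cat >> h.py <<'E'
def readf(n,name="scene"):
    import rig
    a=[];z=[]
    for _ in range(n):
        f=rig.grab_frame(name);s=rig.sense();a.append(s["contact_force"]);z.append(s["eef_pos"])
    a=np.array(a);return f,a.mean(0).round(3),a.std(0).round(3),np.mean(z,0).round(2),s
E
python3 - <<'E'
from h import *
f,m,sd,z,s=readf(12);print(m,sd,z,s["tcp_rot"],s["clock"])
cv2.imwrite("pics/g1.png",crop(f,310,150,110,130,4.5))
E
```

```text
[-0.105  0.061  0.304] [0.38  0.534 0.487] [ 651.42 -139.75  203.04] [-3.14140510e+00  3.41445066e-04 -2.99128007e+00] 3.3667
```

View pics/g1.png

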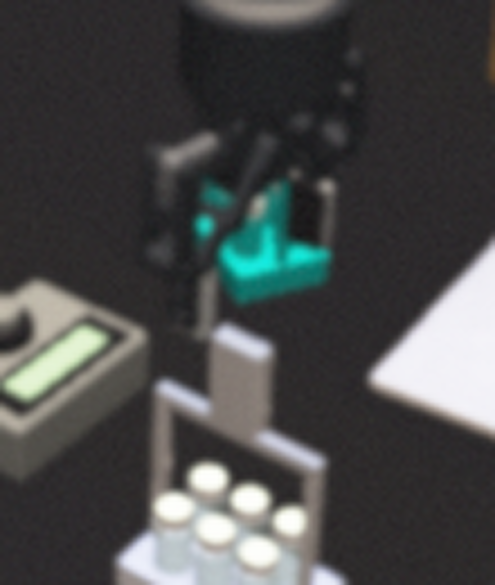

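The gripper straddles the tab: the near finger is at (200,300) in the crop and the tab top at (243,340). I'm descending and closing.

Call:
step_arm(motion=[{"claw":85,"delta_pos":[0,-0.7,13],"turn":0},{"claw":85,"delta_pos":[0,0,13],"turn":0},{"claw":85,"delta_pos":[0,0,13],"turn":0},{"claw":85,"delta_pos":[0,0,13],"turn":0},{"claw":85,"delta_pos":[0,0,0],"turn":0},{"claw":40,"delta_pos":[0,0,0],"turn":0},{"claw":25,"delta_pos":[0,0,0],"turn":0},{"claw":18,"delta_pos":[0,0,0],"turn":0}], force=40)

```text
clock: 4.03
eef_pos: [651.8, -140.7, 150.9]
tcp_rot: [-3.141, 0.001, -2.991]
contact_force: [1.0, -1.0, 0.8]
opening: 0.6
grasp_force: 0.0
```

Call:
step_arm(motion=[{"claw":14,"delta_pos":[0,0,0],"turn":0},{"claw":10,"delta_pos":[0,0,0],"turn":0},{"claw":6,"delta_pos":[0,0,0],"turn":0},{"claw":6,"delta_pos":[0,0,0],"turn":0},{"claw":6,"delta_pos":[0,0,0],"turn":0},{"claw":6,"delta_pos":[0,0,0],"turn":0}])

```text
clock: 4.53
eef_pos: [651.4, -140.6, 150.8]
tcp_rot: [-3.141, 0.001, -2.991]
contact_force: [-1.6, -0.2, 4.3]
opening: 0.133
grasp_force: 40.8
```

Run:
```python
from h import *
f,m,sd,z,s=readf(6);print(m,sd,z,s["tcp_rot"],s["clock"],s["opening"]*85,s["grasp_force"])
```

```text
[-1.561 -0.398  5.744] [0.412 0.588 0.689] [ 651.44 -140.64  150.79] [-3.14129160e+00  5.52948280e-04 -2.99137718e+00] 4.8333 11.54648986109835 40.87636649608612
```

Call:
step_arm(motion=[{"claw":6,"delta_pos":[0,0,-2],"turn":0},{"claw":6,"delta_pos":[0,0,-4],"turn":0},{"claw":6,"delta_pos":[0,0,-10],"turn":0},{"claw":6,"delta_pos":[0,0,-16],"turn":0},{"claw":6,"delta_pos":[0,0,-20],"turn":0},{"claw":6,"delta_pos":[0,0,-20],"turn":0},{"claw":6,"delta_pos":[0,0,-20],"turn":0},{"claw":6,"delta_pos":[0,0,-20],"turn":0}])

```text
clock: 5.5
eef_pos: [651.0, -140.4, 263.6]
tcp_rot: [3.141, -0.0, -2.991]
contact_force: [0.6, -1.4, -4.7]
opening: 0.131
grasp_force: 39.5
```

Call:
step_arm(motion=[{"claw":6,"delta_pos":[0,0,-20],"turn":-0.03},{"claw":6,"delta_pos":[0,0,-16],"turn":-0.03},{"claw":6,"delta_pos":[0,0,-10],"turn":-0.015},{"claw":6,"delta_pos":[0,0,-5],"turn":0},{"claw":6,"delta_pos":[0,0,0],"turn":0},{"claw":6,"delta_pos":[0,0,0],"turn":0}])

```text
clock: 6.0
eef_pos: [650.8, -140.5, 312.5]
tcp_rot: [3.141, -0.001, -2.917]
contact_force: [-0.2, -0.1, -4.4]
opening: 0.136
grasp_force: 39.5
```

Run:
```python
from h import *
f,m,sd,z,s=readf(30);print(m,sd,z,s["tcp_rot"],s["clock"],s["opening"]*85,s["grasp_force"])
cv2.imwrite("pics/g2.png",crop(f,310,90,170,170,3.5))
```

```text
[-0.012 -0.03  -4.63 ] [0.442 0.466 0.475] [ 651.14 -140.54  313.  ] [-3.14156925e+00  3.58294859e-05 -2.91642645e+00] 7.5 11.62153884549711 39.533860087394714
```

View pics/g2.png

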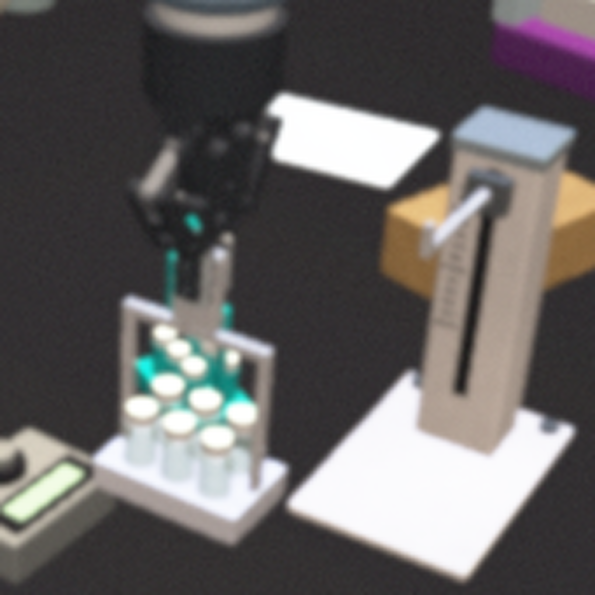

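The carrier is held upright by its tab at crop (205,270) and weighs about 4.65 N, so the expected dip is about 87 mm. The hook tip is at (428,240) in the crop. I'm moving to just short of the tip.

Call:
step_arm(motion=[{"claw":6,"delta_pos":[-1,4,0],"turn":0},{"claw":6,"delta_pos":[-2,8,0],"turn":0},{"claw":6,"delta_pos":[-3.4,15,0],"turn":0},{"claw":6,"delta_pos":[-4.5,20,0],"turn":0},{"claw":6,"delta_pos":[-4.5,20,0],"turn":0},{"claw":6,"delta_pos":[-4.5,20,0],"turn":0},{"claw":6,"delta_pos":[-4.5,20,0],"turn":0},{"claw":6,"delta_pos":[-4.5,20,0],"turn":0}])

```text
clock: 8.17
eef_pos: [650.7, -7.8, 313.4]
tcp_rot: [3.141, 0.0, -2.916]
contact_force: [0.2, -0.2, -4.0]
opening: 0.134
grasp_force: 39.5
```

Call:
step_arm(motion=[{"claw":6,"delta_pos":[-4.5,20,0],"turn":0},{"claw":6,"delta_pos":[-4.5,20,0],"turn":0},{"claw":6,"delta_pos":[-3.4,15,0],"turn":0},{"claw":6,"delta_pos":[-2,8,0],"turn":0},{"claw":6,"delta_pos":[-1,4,0],"turn":0},{"claw":6,"delta_pos":[0,0,0],"turn":0},{"claw":6,"delta_pos":[0,0,0],"turn":0}])

```text
clock: 8.75
eef_pos: [651.1, 58.0, 313.3]
tcp_rot: [-3.141, -0.0, -2.916]
contact_force: [-0.6, 0.0, -4.4]
opening: 0.134
grasp_force: 39.5
```

Run:
```python
from h import *
import rig
f,m,sd,z,s=readf(8);print(m,sd,z,s["tcp_rot"],s["clock"])
t=rig.grab_frame("top")
for n,g in (("scene1",f),("top1",t)): np.save(f"pics/{n}.npy",g,allow_pickle=True)
im=np.zeros((600,800,3),np.uint8)
im[:,:398]=cv2.resize(crop(f,380,100,80,120,5),(400,600))[:,:398]
im[:,400:]=crop(t,150,80,100,150,4)
cv2.imwrite("pics/g3.png",im)
```

```text
[-0.102 -0.026 -4.349] [0.529 0.652 0.419] [651.14  57.67 313.28] [-3.14156766e+00  7.53641190e-05 -2.91699921e+00] 9.15
```

View pics/g3.png

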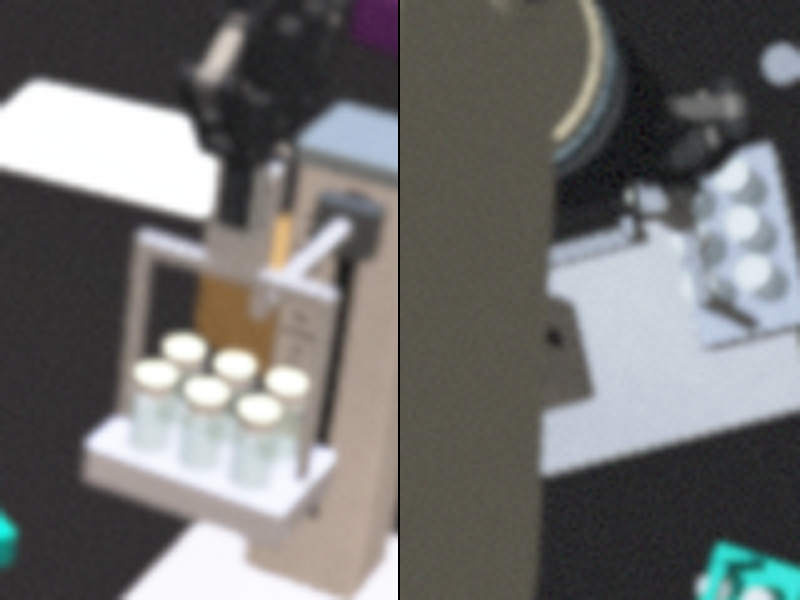

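The scene crop shows the bar from (147,235) to (330,290), with the hook tip seen just under it at (262,303). The top view is mostly hidden by the arm. I'll check the bar's middle against the hook axis.

Run:
```python
from h import *
np.set_printoptions(precision=1,suppress=True)
s,t=load("scene1"),load("top1"); s0,t0=load("scene0"),load("top0")
cs=lambda x,y:((x+.5)/5-.5+380,(y+.5)/5-.5+100)
ct=lambda x,y:((x-400+.5)/4-.5+150,(y+.5)/4-.5+80)
a,b=onz(s,cs(147,235),285.3),onz(s,cs(330,290),285.3)
print("bar",a,b,(a+b)/2,np.linalg.norm(a-b),np.degrees(np.arctan2(*(b-a)[1::-1])))
# vial caps scene z=62+162.3
c=np.array([onz(s,cs(*p),224.3) for p in((184,350),(156,376),(235,365),(206,392),(287,383),(259,410))]);print("caps mean scene",c.mean(0))
# right bar end triangulated w/ top
print("bar end tri",tri(s,cs(330,290),t,ct(652,190)))
c=np.array([onz(t,ct(*p),224.3) for p in((735,177),(745,222),(755,272))]);print("front caps top",c)
c=np.array([onz(s,cs(*p),224.3) for p in((156,376),(206,392),(259,410))]);print("front caps scene",c)
# predicted tip/seat along hook axis for checks in scene0
for X in ((644.4,90,268),(637.5,117,250),(618.6,188,250)):
    print(X,"scene",proj(s,X),"crop",(proj(s,X)[0]-[379.5,99.5])*5-.5,"topcrop",(proj(t,X)[0]-[149.5,79.5])*4+[399.5,-.5])
```

```text
bar [606.2  48.  285.3] [695.5  70.1 285.3] [650.9  59.1 285.3] 91.95537404662097 13.909574307837053
caps mean scene [652.6  56.2 224.3]
bar end tri (array([670.7,  89.4, 264. ]), np.float64(22.921501577015416))
front caps top [[678.   48.2 224.3]
 [653.5  42.5 224.3]
 [626.5  36.8 224.3]]
front caps scene [[630.5  35.1 224.3]
 [655.5  41.7 224.3]
 [682.   47.9 224.3]]
(644.4, 90, 268) scene [[432.2 153.4]] crop [263.2 268.9] topcrop [630.7 223.1]
(637.5, 117, 250) scene [[436.  155.4]] crop [282.2 278.9] topcrop [590.9 244.1]
(618.6, 188, 250) scene [[447.4 143.8]] crop [339.1 221.1] topcrop [457.8 281.9]
```

Run:
```python
from h import *
np.set_printoptions(precision=1,suppress=True)
s,t=load("scene0"),load("top0")
# segment prong bright pixels: scene0
im=crop(s,428,138,30,30,13); im2=crop(t,160,130,60,45,6)
o=np.zeros((600,800,3),np.uint8); o[:390,:390]=im; o[:270,400:760]=im2
cv2.imwrite("pics/p.png",o)
```

```text
(no output)
```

View pics/p.png

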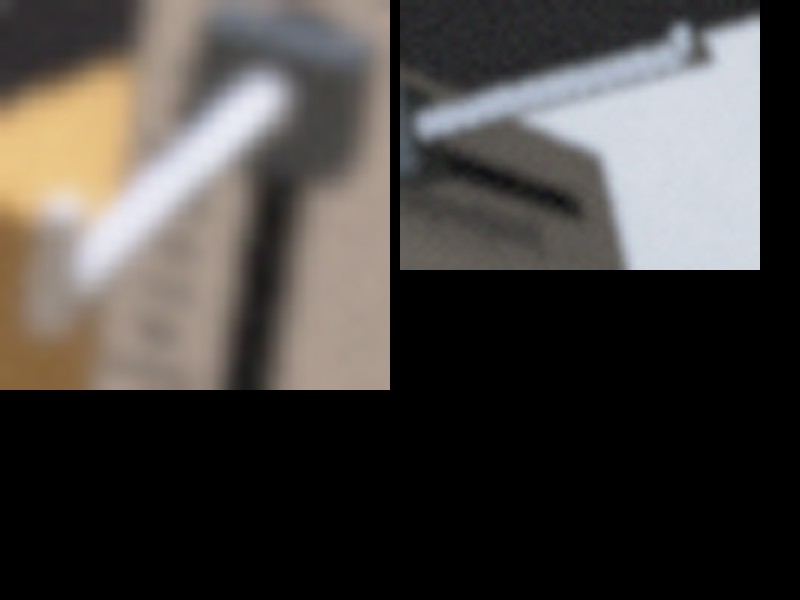

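The scene half shows the prong's top face running from (270,85) at the block to (92,270) at the tip, with the tip top at (62,195). In the top half the prong runs from (425,128) to about (680,60), with the tip top at (682,35).

Run:
```python
from h import *
np.set_printoptions(precision=1,suppress=True)
s,t=load("scene0"),load("top0")
cs=lambda x,y:((x+.5)/13-.5+428,(y+.5)/13-.5+138)
ct=lambda x,y:((x-400+.5)/6-.5+160,(y+.5)/6-.5+130)
O=np.array([613.5,216.7]);u=np.array([np.cos(np.radians(103.3)),np.sin(np.radians(103.3))]);v=np.array([-u[1],u[0]])
def bl(n,X): d=X[:2]-O; print(n,X,"bal x %.1f y %.1f"%(d@u,d@v))
bl("s block",onz(s,cs(270,85),250));bl("s inner tip",onz(s,cs(92,270),250));bl("s tiptop",onz(s,cs(62,195),268))
bl("t block",onz(t,ct(425,128),250));bl("t inner tip",onz(t,ct(676,64),250));bl("t tiptop",onz(t,ct(682,35),268))
print(tri(s,cs(62,195),t,ct(682,35)))
bl("tcp",np.array([651.1,57.7,0])); bl("barmid scene",np.array([650.9,59.1]));bl("caps scene",np.array([652.6,56.2]))
```

```text
s block [621.  188.6 250. ] bal x -29.1 y -0.8
s inner tip [644.4 102.7 250. ] bal x -118.1 y -3.8
s tiptop [641.9  93.4 268. ] bal x -126.5 y 0.7
t block [616.9 188.7 250. ] bal x -28.1 y 3.2
t inner tip [638.1  99.5 250. ] bal x -119.7 y 3.0
t tiptop [644.4  91.5 268. ] bal x -129.0 y -1.2
(array([643.9,  90.8, 269.8]), np.float64(0.24541324490438515))
tcp [651.1  57.7   0. ] bal x -163.4 y -0.0
barmid scene [650.9  59.1] bal x -162.0 y -0.1
caps scene [652.6  56.2] bal x -165.2 y -1.1
```

The TCP, bar middle and hook axis agree laterally within about 1 mm, and the seat is about 61 mm ahead. I'm threading the hook in, keeping the bar above the tip.

Call:
step_arm(motion=[{"claw":6,"delta_pos":[0,2,0],"turn":0},{"claw":6,"delta_pos":[0,4,0],"turn":0},{"claw":6,"delta_pos":[0,7,0],"turn":0},{"claw":6,"delta_pos":[0,9,0],"turn":0},{"claw":6,"delta_pos":[0,9,0],"turn":0},{"claw":6,"delta_pos":[0,9,0],"turn":0},{"claw":6,"delta_pos":[0,9,0],"turn":0},{"claw":6,"delta_pos":[0,6,0],"turn":0}])

```text
clock: 9.87
eef_pos: [638.4, 113.6, 313.3]
tcp_rot: [3.141, 0.0, -2.916]
contact_force: [0.8, -0.5, -3.6]
opening: 0.13
grasp_force: 39.5
```

Call:
step_arm(motion=[{"claw":6,"delta_pos":[0,4,0],"turn":0},{"claw":6,"delta_pos":[0,2,0],"turn":0},{"claw":6,"delta_pos":[0,0,0],"turn":0},{"claw":6,"delta_pos":[0,0,5],"turn":0},{"claw":6,"delta_pos":[0,0,5],"turn":0},{"claw":6,"delta_pos":[0,0,5],"turn":0},{"claw":6,"delta_pos":[0,0,3],"turn":0},{"claw":6,"delta_pos":[0,0,0],"turn":0}])

```text
clock: 10.53
eef_pos: [637.0, 117.5, 293.9]
tcp_rot: [3.142, -0.002, -2.917]
contact_force: [-0.5, 0.2, -5.3]
opening: 0.134
grasp_force: 39.5
```

Run:
```python
from h import *
f,m,sd,z,s=readf(25);print(m,sd,z,s["tcp_rot"],s["clock"])
np.save("pics/scene2.npy",f,allow_pickle=True)
cv2.imwrite("pics/g4.png",crop(f,395,110,100,120,5))
```

```text
[-0.053 -0.011 -4.545] [0.388 0.458 0.602] [637.51 117.88 295.32] [ 3.14159072e+00 -5.69165858e-05 -2.91641291e+00] 11.7833
```

View pics/g4.png

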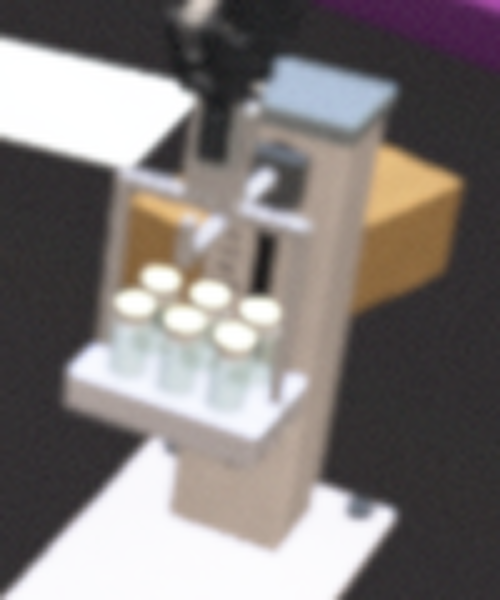

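The hook is through the window: the prong is at (205,235) and the bar spans (125,175) to (310,225), between the tip and the block. The mass limit (W ≤ 4.71 N) together with the readings gives W ≈ 4.6 N. I'm lowering slowly.

Call:
step_arm(motion=[{"claw":6,"delta_pos":[0,0,2],"turn":0},{"claw":6,"delta_pos":[0,0,2],"turn":0},{"claw":6,"delta_pos":[0,0,1],"turn":0},{"claw":6,"delta_pos":[0,0,1],"turn":0},{"claw":6,"delta_pos":[0,0,1],"turn":0},{"claw":6,"delta_pos":[0,0,1],"turn":0},{"claw":6,"delta_pos":[0,0,1],"turn":0},{"claw":6,"delta_pos":[0,0,1],"turn":0}])

```text
clock: 12.45
eef_pos: [637.5, 117.9, 285.2]
tcp_rot: [3.142, 0.0, -2.916]
contact_force: [0.2, 0.6, -4.1]
opening: 0.131
grasp_force: 39.6
```

Call:
step_arm(motion=[{"claw":6,"delta_pos":[0,0,1],"turn":0},{"claw":6,"delta_pos":[0,0,1],"turn":0},{"claw":6,"delta_pos":[0,0,1.5],"turn":0},{"claw":6,"delta_pos":[0,0,1.5],"turn":0},{"claw":6,"delta_pos":[0,0,2],"turn":0},{"claw":6,"delta_pos":[0,0,2],"turn":0},{"claw":6,"delta_pos":[0,0,2],"turn":0},{"claw":6,"delta_pos":[0,0,2],"turn":0}])

```text
clock: 13.12
eef_pos: [637.5, 117.9, 272.1]
tcp_rot: [-3.142, 0.0, -2.916]
contact_force: [0.9, -0.2, -3.6]
opening: 0.133
grasp_force: 39.6
```

Call:
step_arm(motion=[{"claw":6,"delta_pos":[0,0,2],"turn":0},{"claw":6,"delta_pos":[0,0,2],"turn":0},{"claw":6,"delta_pos":[0,0,2],"turn":0},{"claw":6,"delta_pos":[0,0,2],"turn":0},{"claw":6,"delta_pos":[0,0,2],"turn":0},{"claw":6,"delta_pos":[0,0,2],"turn":0},{"claw":6,"delta_pos":[0,0,2],"turn":0},{"claw":6,"delta_pos":[0,0,2],"turn":0}])

```text
clock: 13.78
eef_pos: [637.5, 117.9, 256.2]
tcp_rot: [-3.142, 0.0, -2.916]
contact_force: [-0.4, 0.6, -2.5]
opening: 0.129
grasp_force: 39.7
```

Call:
step_arm(motion=[{"claw":6,"delta_pos":[0,0,2],"turn":0},{"claw":6,"delta_pos":[0,0,2],"turn":0},{"claw":6,"delta_pos":[0,0,2],"turn":0},{"claw":6,"delta_pos":[0,0,2],"turn":0},{"claw":6,"delta_pos":[0,0,1.5],"turn":0},{"claw":6,"delta_pos":[0,0,1],"turn":0},{"claw":6,"delta_pos":[0,0,0.5],"turn":0},{"claw":6,"delta_pos":[0,0,0],"turn":0}])

```text
clock: 14.45
eef_pos: [637.5, 117.9, 245.2]
tcp_rot: [3.142, 0.0, -2.916]
contact_force: [0.9, -0.0, -2.4]
opening: 0.132
grasp_force: 39.7
```

Run:
```python
from h import *
f,m,sd,z,s=readf(12);print(m,sd,z,s["tcp_rot"],s["clock"],s["wrist_torque"])
cv2.imwrite("pics/g5.png",crop(f,395,110,100,120,5))
```

```text
[ 0.215  0.404 -2.081] [0.427 0.528 0.534] [637.51 117.9  245.35] [ 3.14158629e+00  1.01711381e-04 -2.91637074e+00] 15.05 [ 0.0172809  -0.03393628 -0.02087526]
```

View pics/g5.png

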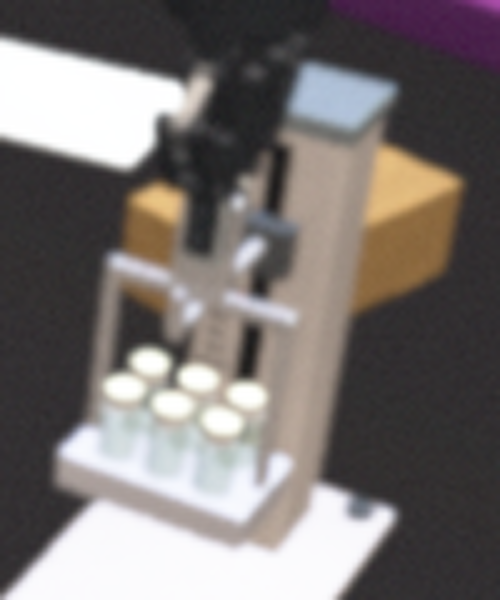

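The hook is seated and dipping with the carrier: the block has moved to (265,240) and the prong sits under the bar at (190,310). I'm continuing down.

Call:
step_arm(motion=[{"claw":6,"delta_pos":[0,0,1],"turn":0},{"claw":6,"delta_pos":[0,0,2],"turn":0},{"claw":6,"delta_pos":[0,0,2],"turn":0},{"claw":6,"delta_pos":[0,0,2],"turn":0},{"claw":6,"delta_pos":[0,0,2],"turn":0},{"claw":6,"delta_pos":[0,0,2],"turn":0},{"claw":6,"delta_pos":[0,0,2],"turn":0},{"claw":6,"delta_pos":[0,0,2],"turn":0}])

```text
clock: 15.72
eef_pos: [637.5, 117.9, 230.1]
tcp_rot: [-3.142, 0.0, -2.916]
contact_force: [0.8, -0.2, -0.8]
opening: 0.136
grasp_force: 39.8
```

Call:
step_arm(motion=[{"claw":6,"delta_pos":[0,0,2],"turn":0},{"claw":6,"delta_pos":[0,0,2],"turn":0},{"claw":6,"delta_pos":[0,0,2],"turn":0},{"claw":6,"delta_pos":[0,0,2],"turn":0},{"claw":6,"delta_pos":[0,0,2],"turn":0},{"claw":6,"delta_pos":[0,0,2],"turn":0},{"claw":6,"delta_pos":[0,0,2],"turn":0},{"claw":6,"delta_pos":[0,0,2],"turn":0}])

```text
clock: 16.38
eef_pos: [637.5, 117.9, 214.1]
tcp_rot: [3.142, 0.0, -2.916]
contact_force: [0.5, -0.7, -0.6]
opening: 0.133
grasp_force: 39.9
```

Call:
step_arm(motion=[{"claw":6,"delta_pos":[0,0,2],"turn":0},{"claw":6,"delta_pos":[0,0,2],"turn":0},{"claw":6,"delta_pos":[0,0,2],"turn":0},{"claw":6,"delta_pos":[0,0,2],"turn":0},{"claw":6,"delta_pos":[0,0,1.5],"turn":0},{"claw":6,"delta_pos":[0,0,1],"turn":0},{"claw":6,"delta_pos":[0,0,0.5],"turn":0},{"claw":6,"delta_pos":[0,0,0],"turn":0}])

```text
clock: 17.05
eef_pos: [637.5, 117.9, 203.2]
tcp_rot: [-3.142, 0.0, -2.916]
contact_force: [0.3, -0.1, 0.3]
opening: 0.132
grasp_force: 40.0
```

Run:
```python
from h import *
f,m,sd,z,s=readf(45);print(m,sd,z,s["tcp_rot"],s["clock"],s["wrist_torque"])
```

```text
[ 0.427 -0.007  0.061] [0.461 0.528 0.523] [637.5 117.9 203.3] [-3.14156361e+00  5.65093206e-05 -2.91642625e+00] 19.3 [ 0.01668255 -0.11778537  0.00130796]
```

The force reads about zero (+0.06 ± 0.08 N), so the hook carries the weight. I'm easing the grip off.

Call:
step_arm(motion=[{"claw":10,"delta_pos":[0,0,0],"turn":0},{"claw":10.5,"delta_pos":[0,0,0],"turn":0},{"claw":11,"delta_pos":[0,0,0],"turn":0},{"claw":11.5,"delta_pos":[0,0,0],"turn":0},{"claw":12,"delta_pos":[0,0,0],"turn":0},{"claw":12.5,"delta_pos":[0,0,0],"turn":0},{"claw":13,"delta_pos":[0,0,0],"turn":0},{"claw":14,"delta_pos":[0,0,0],"turn":0}], force=20)

```text
clock: 19.97
eef_pos: [637.4, 117.9, 203.2]
tcp_rot: [3.141, -0.0, -2.916]
contact_force: [0.2, 0.8, -0.9]
opening: 0.17
grasp_force: 0.0
```

Run:
```python
from h import *
import rig
out=[]
for i in range(10):
    f=rig.grab_frame("scene"); g=f["img"][225:262,395:460].astype(int) if False else f["img"]
    if i==0: ref=g
    out.append(np.round(cv2.phaseCorrelate(ref[150:225,405:460,1].astype(float),g[150:225,405:460,1].astype(float))[0],2))
s=rig.sense();print(out,s["opening"]*85.4,s["grasp_force"],s["contact_force"],s["clock"])
np.save("pics/scene3.npy",f,allow_pickle=True)
```

```text
[array([0. , 0.5]), array([-0.04,  0.53]), array([-0.03,  0.53]), array([-0.01,  0.46]), array([0.03, 0.47]), array([0.02, 0.38]), array([0.06, 0.34]), array([0.02, 0.27]), array([0.01, 0.25]), array([-0.02,  0.25])] 14.134757671540472 0.0 [-1.34391399 -0.08965996 -0.41949541] 20.4667
```

The release was gentle, with the carrier moving about 0.3 px. I'm opening clear and rising.

Call:
step_arm(motion=[{"claw":18,"delta_pos":[0,0,0],"turn":0},{"claw":24,"delta_pos":[0,0,0],"turn":0},{"claw":32,"delta_pos":[0,0,0],"turn":0},{"claw":40,"delta_pos":[0,0,0],"turn":0},{"claw":45,"delta_pos":[0,0,-4],"turn":0},{"claw":45,"delta_pos":[0,0,-8],"turn":0},{"claw":45,"delta_pos":[0,0,-12],"turn":0},{"claw":45,"delta_pos":[0,0,-20],"turn":0}])

```text
clock: 21.13
eef_pos: [636.7, 117.8, 247.2]
tcp_rot: [3.141, -0.002, -2.916]
contact_force: [-1.1, 0.7, -0.4]
opening: 0.527
grasp_force: 0.0
```

Call:
step_arm(motion=[{"claw":45,"delta_pos":[0,0,-25],"turn":0},{"claw":45,"delta_pos":[0,0,-25],"turn":0},{"claw":45,"delta_pos":[0,0,-20],"turn":0},{"claw":45,"delta_pos":[0,0,-12],"turn":0},{"claw":45,"delta_pos":[0,0,-4],"turn":0},{"claw":45,"delta_pos":[0,0,0],"turn":0}])

```text
clock: 21.63
eef_pos: [637.9, 118.0, 334.7]
tcp_rot: [-3.141, 0.002, -2.916]
contact_force: [-1.0, -0.1, -0.5]
opening: 0.528
grasp_force: 0.0
```

Run:
```python
from h import *
import rig
out=[]
a=[]
for i in range(10):
    f=rig.grab_frame("scene"); s=rig.sense(); a.append(s["contact_force"]); g=f["img"][150:225,405:460,1].astype(float)
    if i==0: ref=g
    out.append(np.round(cv2.phaseCorrelate(ref,g)[0],2).tolist())
print(out,np.mean(a,0),s["eef_pos"],s["clock"])
np.save("pics/scene4.npy",f,allow_pickle=True)
cv2.imwrite("pics/g6.png",crop(f,395,110,100,120,5))
```

```text
[[0.0, 0.5], [-0.0, 0.54], [0.05, 0.54], [-0.0, 0.56], [0.01, 0.52], [0.01, 0.56], [-0.01, 0.56], [0.0, 0.56], [0.0, 0.53], [-0.06, 0.53]] [-0.16024362  0.18996823 -0.21786149] [637.40114576 117.85891973 332.83846953] 22.1333
```

View pics/g6.png

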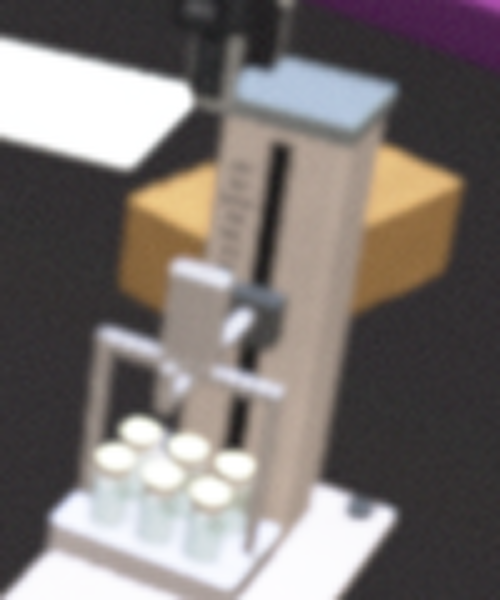

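The carrier hangs level and still: tab at (200,310), bar under load on the prong, image drift under 0.1 px. I'm moving toward the key and measuring its height.

Call:
step_arm(motion=[{"claw":45,"delta_pos":[10,-7,0],"turn":0},{"claw":30,"delta_pos":[20,-14.5,0],"turn":0},{"claw":10,"delta_pos":[22,-16,0],"turn":0},{"claw":0,"delta_pos":[22,-16,0],"turn":0},{"claw":0,"delta_pos":[22,-16,0],"turn":0},{"claw":0,"delta_pos":[22,-16,0],"turn":0},{"claw":0,"delta_pos":[22,-16,0],"turn":0},{"claw":0,"delta_pos":[22,-16,10],"turn":0}])

```text
clock: 22.8
eef_pos: [505.1, -34.0, 324.8]
tcp_rot: [-3.141, 0.003, -2.916]
contact_force: [1.1, 0.5, 0.9]
opening: -0.002
grasp_force: 0.0
```

Call:
step_arm(motion=[{"claw":0,"delta_pos":[22,-16,20],"turn":0},{"claw":0,"delta_pos":[22,-16,25],"turn":0},{"claw":0,"delta_pos":[22,-16,25],"turn":0},{"claw":0,"delta_pos":[18,-12,25],"turn":0},{"claw":0,"delta_pos":[9.5,-6,25],"turn":0},{"claw":0,"delta_pos":[0,0,25],"turn":0},{"claw":0,"delta_pos":[0,0,25],"turn":0},{"claw":0,"delta_pos":[0,0,0],"turn":0}])

```text
clock: 23.47
eef_pos: [426.0, -117.7, 149.9]
tcp_rot: [3.139, -0.006, -2.917]
contact_force: [-0.8, 0.3, -0.6]
opening: 0.002
grasp_force: 0.0
```

Run:
```python
from h import *
import rig
np.set_printoptions(precision=1,suppress=True)
s,t=load("scene0"),load("top0")
# key ring dark blob, top view
for n,f,(x,y,w,h) in (("s",s,(300,212,22,20)),("t",t,(303,226,28,20))):
    g=cv2.cvtColor(f["img"],cv2.COLOR_RGB2GRAY)[y:y+h,x:x+w]
    m=(g<95).astype(np.uint8);k,l,st,c=cv2.connectedComponentsWithStats(m)
    print(n,[(c[i]+[x,y],st[i].tolist()) for i in range(1,k) if st[i][4]>8])
for _ in range(3): f=rig.grab_frame("scene");
q=rig.sense();print(q["eef_pos"],q["tcp_rot"],q["clock"],q["opening"])
im=np.zeros((600,800,3),np.uint8); im[:600,:500]=cv2.resize(crop(f,265,140,100,120,5),(500,600)); im[:300,500:]=crop(t,290,200,60,60,5)
im[300:600,500:]=crop(s,285,205,60,60,5)
cv2.imwrite("pics/k.png",im)
```

```text
s [(array([306.9, 219.6]), [0, 0, 17, 16, 160])]
t [(array([317.4, 232.1]), [8, 3, 11, 10, 19]), (array([321.9, 244.2]), [11, 16, 17, 4, 38])]
[ 429.7 -118.2  154.3] [-3.1  0.  -2.9] 23.6167 0.000561756068600545
```

View pics/k.png

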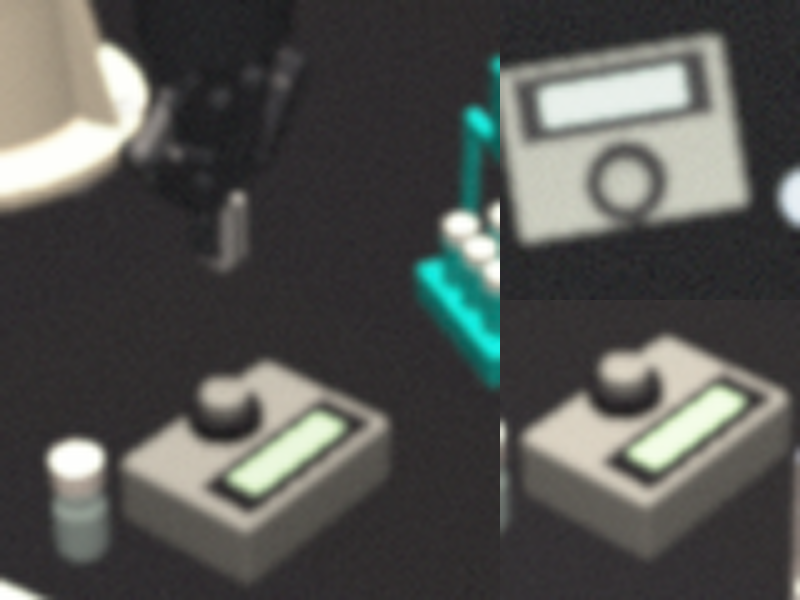

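The closed fingertips hang above the console at (230,265). The key's raised top is at (622,366) in the scene panel and (626,180) in the top panel.

Run:
```python
from h import *
s,t=load("scene0"),load("top0")
print(tri(s,(309.0,217.8),t,(314.85,235.8)))
for z in (46,52,58): print(z,onz(t,(314.85,235.8),z),onz(s,(309.0,217.8),z))
```

```text
(array([ 430.75821246, -118.44497144,   61.63594509]), np.float64(0.2550591678468035))
46 [ 430.02056625 -117.57634875   46.        ] [ 414.01325741 -105.47952963   46.        ]
52 [ 430.33360459 -117.87098666   52.        ] [ 420.4091768  -110.49371627   52.        ]
58 [ 430.64664294 -118.16562457   58.        ] [ 426.80509619 -115.50790291   58.        ]
```

The key top is at about (430.5, -118.4, 60). I'm descending to just above it.

Call:
step_arm(motion=[{"claw":0,"delta_pos":[0,0,15],"turn":0},{"claw":0,"delta_pos":[0,0,18],"turn":0},{"claw":0,"delta_pos":[0,0,18],"turn":0},{"claw":0,"delta_pos":[0,0,14],"turn":0},{"claw":0,"delta_pos":[0,0,8],"turn":0},{"claw":0,"delta_pos":[0,0,3],"turn":0},{"claw":0,"delta_pos":[0,0,0],"turn":0},{"claw":0,"delta_pos":[0,0,0],"turn":0}])

```text
clock: 24.28
eef_pos: [430.2, -118.2, 78.3]
tcp_rot: [-3.141, 0.001, -2.916]
contact_force: [0.7, 0.5, -0.7]
opening: -0.0
grasp_force: 0.0
```

Call:
step_arm(motion=[{"claw":0,"delta_pos":[0,0,2],"turn":0},{"claw":0,"delta_pos":[0,0,2],"turn":0},{"claw":0,"delta_pos":[0,0,0],"turn":0}])

```text
clock: 24.53
eef_pos: [429.6, -118.1, 73.5]
tcp_rot: [-3.141, 0.0, -2.916]
contact_force: [0.0, -0.5, 0.0]
opening: -0.0
grasp_force: 0.0
```

Call:
step_arm(motion=[{"claw":0,"delta_pos":[0,0,2],"turn":0},{"claw":0,"delta_pos":[0,0,2],"turn":0},{"claw":0,"delta_pos":[0,0,0],"turn":0}])

```text
clock: 24.78
eef_pos: [429.6, -118.1, 69.1]
tcp_rot: [-3.141, 0.0, -2.916]
contact_force: [1.2, -0.6, 1.7]
opening: 0.004
grasp_force: 0.9
```

Call:
step_arm(motion=[{"claw":0,"delta_pos":[0,0,2],"turn":0},{"claw":0,"delta_pos":[0,0,0],"turn":0}])

```text
clock: 24.95
eef_pos: [429.6, -118.1, 67.2]
tcp_rot: [-3.141, 0.0, -2.916]
contact_force: [0.1, -0.5, 2.8]
opening: 0.001
grasp_force: 1.5
```

Call:
step_arm(motion=[{"claw":0,"delta_pos":[0,0,1.5],"turn":0},{"claw":0,"delta_pos":[0,0,0],"turn":0}])

```text
clock: 25.12
eef_pos: [429.6, -118.1, 65.7]
tcp_rot: [-3.141, 0.0, -2.916]
contact_force: [-0.6, 0.4, 3.6]
opening: -0.001
grasp_force: 1.9
```

Call:
step_arm(motion=[{"claw":0,"delta_pos":[0,0,1],"turn":0},{"claw":0,"delta_pos":[0,0,0],"turn":0}])

```text
clock: 25.28
eef_pos: [429.6, -118.1, 64.8]
tcp_rot: [-3.141, 0.0, -2.916]
contact_force: [1.2, -0.0, 4.1]
opening: 0.001
grasp_force: 2.2
```

Call:
step_arm(motion=[{"claw":0,"delta_pos":[0,0,0.8],"turn":0},{"claw":0,"delta_pos":[0,0,0],"turn":0}])

```text
clock: 25.45
eef_pos: [429.6, -118.1, 64.1]
tcp_rot: [-3.141, 0.0, -2.916]
contact_force: [-0.3, -0.3, 4.4]
opening: 0.001
grasp_force: 2.5
```

Call:
step_arm(motion=[{"claw":0,"delta_pos":[0,0,0.6],"turn":0},{"claw":0,"delta_pos":[0,0,0],"turn":0}])

```text
clock: 25.62
eef_pos: [429.6, -118.1, 63.9]
tcp_rot: [-3.141, 0.0, -2.916]
contact_force: [-2.3, 0.9, 13.0]
opening: 0.001
grasp_force: 6.8
```

Call:
step_arm(motion=[{"claw":0,"delta_pos":[0,0,0.4],"turn":0},{"claw":0,"delta_pos":[0,0,0],"turn":0}])

```text
clock: 25.78
eef_pos: [429.7, -118.1, 63.8]
tcp_rot: [-3.141, 0.0, -2.916]
contact_force: [-3.6, 0.2, 19.9]
opening: 0.002
grasp_force: 9.6
```

The key is at its stop: the force jumped to 13–20 N with no more travel. I'm retreating straight up.

Call:
step_arm(motion=[{"claw":0,"delta_pos":[0,0,0],"turn":0},{"claw":0,"delta_pos":[0,0,-2],"turn":0},{"claw":0,"delta_pos":[0,0,-5],"turn":0},{"claw":0,"delta_pos":[0,0,-12],"turn":0},{"claw":0,"delta_pos":[0,0,-20],"turn":0},{"claw":0,"delta_pos":[0,0,-25],"turn":0},{"claw":0,"delta_pos":[0,0,-25],"turn":0},{"claw":0,"delta_pos":[0,0,-10],"turn":0}])

```text
clock: 26.45
eef_pos: [430.2, -118.2, 164.5]
tcp_rot: [-3.14, 0.002, -2.916]
contact_force: [0.9, -1.3, 0.8]
opening: 0.001
grasp_force: 0.0
```

Call:
step_arm(motion=[{"claw":0,"delta_pos":[0,0,-20],"turn":0},{"claw":0,"delta_pos":[0,0,-10],"turn":0},{"claw":0,"delta_pos":[0,0,0],"turn":0},{"claw":0,"delta_pos":[0,0,0],"turn":0}])

```text
clock: 26.78
eef_pos: [429.3, -118.0, 191.6]
tcp_rot: [-3.141, 0.0, -2.916]
contact_force: [-0.2, 1.0, 0.2]
opening: -0.001
grasp_force: 0.0
```

Run:
```python
from h import *
import rig
r=load("scene4")["img"]
for _ in range(3):
    f=rig.grab_frame("scene")
    print(cv2.phaseCorrelate(r[150:225,405:460,1].astype(float),f["img"][150:225,405:460,1].astype(float)),
      np.abs(f["img"][150:230,400:470].astype(int)-r[150:230,400:470]).mean())
print(rig.sense()["eef_pos"],rig.sense()["clock"])
# bystanders: change against first picture
d=np.abs(f["img"].astype(int)-load("scene0")["img"]).max(2)
for n,(x,y) in dict(rack=(255,277),va=(281,240),vb=(304,307),d1=(227,225),d2=(365,190)).items(): print(n,d[y-20:y+20,x-18:x+18].mean().round(1))
print(rig.sign_off())
```

```text
((0.07551078223396601, 0.5239458778928281), 0.9872325408602483) 8.191011904761904
((0.07223964959025508, 0.520550108953266), 0.9856974900177268) 7.608035714285714
((0.086005271800488, 0.5113181775305122), 0.9833333208155741) 7.981964285714286
[ 428.63042547 -117.81357064  190.72127004] 26.9333
rack 5.8
va 5.4
vb 4.9
d1 7.2
d2 6.8
the job is handed in; nothing more can be done
None
```

The carrier hangs at rest on the hook after a soft release, the key was pressed to its stop, and the bystanders checked (rack and both vials) did not move; the job was handed in at about 27 s.

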